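Nudge the slide carrier onto the stage pins

ROBOT

A 6-joint arm with a two-finger parallel gripper is mounted at the origin on the work surface. World frame = base frame: x ahead of the robot, y to its left, z up, the work surface at z = 0. Lengths are in m, angles in rad, forces in N, time in s.
With the tool pointing down it reaches from about 0.425 to 0.95 m from the base axis. Payload 3.5 kg.
Tool frame: the origin (TCP) lies midway between the tips of the shut fingers; the grasp point (between the pads) lies 19 mm behind it; z points along the fingers, y is the line along which they close (so a half turn about z gives the same grasp; the last joint's range is limited). The gripper opens to 85 mm and grips with 20 to 120 N. Pads are 22 mm wide; open, the fingers measure 114 mm over their backs; the gripper's body (76 mm by 85 mm) begins 54 mm behind the grasp point. The pads swing forward as they close: fully open they stand 13 mm farther back than shut.
Start: joints at [-1.357, 0.286, 1.577, -0, 1.279, -0.15], TCP at [0.24, -0.631, 0.231] pointing down, gripper open.
Joint ranges: [-2.77, 2.77], [-0.9, 2.22], [0.21, 2.48], [-1.53, 4.67], [0.24, 2.81], [-2.84, 2.84]. Speed limits (rad/s): [2.79, 2.79, 3.14, 3.14, 3.14, 3.14].

INTERFACE

Orientations are given as a rotation vector (axis times angle).
In Python, from plant import bot gives the robot as it stands.
- The arm moves only by the tool step_arm, never from a script. Its argument "series" is one flat list of numbers, 7 for each row, row after row: the shift along the tool's x, y, z in mm, then the turn, a rotation vector about the tool's x, y, z in rad, then the opening, from -1 (shut) to 1 (fully open). A call has exactly 5 rows; each row is the pose to reach, as a shift and turn from the pose commanded when the call began, along the tool's axes at that moment; what a row does not reach only later rows make up. A row lasts 1/10 s, in which the tool goes at most 50 mm and 8.59 degrees, less where a joint would pass 70% of its speed; a pose out of reach is approached as far as the arm can. A call with a gripper value outside its range is refused whole. The fingers move at their own pace and stop on an object; "force" is the grip in N (left out, the last holds). Time passes only in rows, so rows that repeat a pose let the fingers close, or fill a call up. It gives the time, the measured TCP pose, the force, the opening and the grip force at its end, in the units of the state.
- bot.read_state(): the state, without advancing time (a new reading comes with each control period).
- bot.capture(name): name is "scene" or "top"; returns a dict with "img" (420x560x3 uint8, blue, green, red), "depth" (420x560 float32, m along the optical axis (not along the pixel's ray), 0 where there is no reading), "camera_matrix" (3x3 intrinsics, pixels), "D" ([k1, k2, p1, p2, k3] as OpenCV has them; the pictures are not rectified), "extrinsics" (4x4, takes a point from camera to world coordinates). Camera axes: x right, y down, z forward; pixel columns grow to the right and rows downward; lengths in m; the calibration is good to about 2 mm. A picture is of the moment at which its call begins.
- bot.close_job(): hands the job in; it is judged then, once.
The state is a dict: "time_s": time; "joints": joint angles; "dq": joint speeds; "effort": joint torques, N m; "position": TCP position; "tcp_rot": TCP orientation; "contact_force": force on the tool from outside, world axes, zero at the start; "moment": the same for the moment, N m; "grip_width": finger opening in m; "grip_force": force on a finger pad.
Only numpy, scipy, OpenCV 4.12 (cv2) and the standard library are available. Lean on these libraries where they do the work, as an engineer would, in place of code of your own. Each camera call takes 0.05 s, during which the arm holds its last target. There are 200 camera calls.

TASK

The slide carrier has been laid on the microscope stage out of line and is riding up on the two locating pins. Nudge it sideways with light pushes until both of its holes drop over the pins and it lies flat on the stage, then take your hand away. Only push it, without forcing it: do not pick it up, and leave the objective, oil bottle, slide box and screwdriver where they are.

Things in the scene. Friction and masses are not known exactly. Their poses are not given: they have to be found in the camera images.
- stage: Microscope stage lying on the bench; fixed. Origin on the bench under its centre; x away from the robot at yaw 0, z up. Base 210 (x) by 270 (y) mm. Black deck 166 by 210 mm, flat top 48 mm high, with a bright seating face 110 (x) by 160 (y) mm that the seated carrier covers exactly, same axes. Motors stick out to y = +215 mm (at x = -60) and x = +185 mm (at y = -70), tops 40 mm high.
- pin_right (a point): Foot of the right-hand locating pin, on the deck top, at (43, -54, 48) mm in the stage's frame. Steel pin 8 mm in diameter, 7 mm tall, tapering in its upper half to 4.4 mm at the tip.
- pin_left (a point): Foot of the left-hand locating pin, the same kind of pin, at (43, 54, 48) mm in the stage's frame. At the start both pins are hidden under the carrier.
- carrier: Loose dark metal plate 110 (x) by 160 (y) by 8 mm, 0.25-0.42 kg, two glass slides clipped on top; origin at centre of underside. Slides on a few newtons at any edge. Starts 14-26 mm too far in stage +x, up to 16 mm off in y, turned up to 0.1 rad, far part up on the pins, near edge on the deck: slopes 5 deg, far edge about 10 mm up. Seated: flat, origin at (0, 0, 48) mm in the stage frame.
- hole_round (a point): Centre, on the underside, of the carrier's round through-hole (9.5 mm in diameter), at (43, -54, 0) mm in the carrier's frame; it belongs over pin_right.
- hole_slot (a point): Centre, on the underside, of the carrier's slotted through-hole (9.5 mm in x by 12.5 mm in y), at (43, 54, 0) mm in the carrier's frame; it belongs over pin_left.
- objective: Loose metal microscope objective standing upright on the bench to the right of the stage, 25 mm in diameter, 45 mm tall; origin at the centre of its foot. Leave alone.
- oil_bottle: Loose small amber bottle with a black cap standing on the bench to the right of the stage, 32 mm in diameter, 68 mm tall; origin at the centre of its foot. Leave alone.
- slide_box: Loose grey slide box on the bench to the left of the stage, 98 by 85 by 34 mm; origin at the centre of its underside. Leave alone.
- screwdriver: Loose screwdriver, 160 mm long, lying on the bench between the stage and the robot; origin at its middle, on the bench. Leave alone.
Mind the look-alikes: they are no part of the job. There is more than one size of the carrier; the job needs the smallest.

How it is judged:
By the outcome, as a careful person would: the job done as asked, in the order asked, and still so for the second after the job is handed in, with the robot touching nothing.
It also fails if it takes over 64 s, if anything falls off the work surface, if the arm or the gripper's body presses on something with over 40 N, if the wrist force passes 120 N, or if a joint passes its speed limit or range.

## Working session

There is one attempt and no reset: what is moved stays moved. The work goes in short steps, Python scripts to look and compute and a tool call to move; the robot and the scene stay as the last step left them, time stands still between calls to the robot, and variables do not carry over. Pictures are saved under pics/ and viewed, at most 10 in all, crops included, and the job is handed in when it is done.

Besides the shell and the picture viewer there is one more tool, called after "Emit:" as name(argument=value, ...) on one line, values as JSON. step_arm: Moves the arm, as the interface text tells. Its arguments: {"type":"object","properties":{"series":{"type":"array"},"force":{"type":"number"}},"required":["series"]}

```bash
mkdir -p pics; ls; python3 - <<'E'
from plant import bot
import cv2,numpy as np
for n in("scene","top"):
    c=bot.capture(n); cv2.imwrite(f"pics/{n}0.png",c["img"]); np.savez(f"{n}0.npz",**c)
    print(n,c["camera_matrix"].tolist(),c["D"],np.round(c["extrinsics"],3).tolist())
s=bot.read_state(); print(s)
E
```

```text
pics
scene [[506.43825143337165, 0.0, 282.92455023400987], [0.0, 506.43825143337165, 213.53010688020643], [0.0, 0.0, 1.0]] [0.02244347 0.         0.         0.         0.        ] [[0.217, 0.543, -0.811, 1.461], [0.976, -0.108, 0.189, -0.194], [0.015, -0.833, -0.553, 0.709], [0.0, 0.0, 0.0, 1.0]]
top [[483.17217151638204, 0.0, 284.26352140623766], [0.0, 483.17217151638204, 194.9825659435888], [0.0, 0.0, 1.0]] [0.00721669 0.         0.         0.         0.        ] [[-0.006, -0.998, 0.069, 0.462], [-1.0, 0.007, 0.011, 0.024], [-0.012, -0.069, -0.998, 1.175], [0.0, 0.0, 0.0, 1.0]]
{'time_s': 0.1, 'joints': array([-1.35701460e+00,  2.87134376e-01,  1.57802042e+00, -2.20286335e-05,
        1.27862038e+00, -1.49981610e-01]), 'dq': array([ 7.19226235e-04, -2.45365727e-03, -2.79139240e-03,  2.36057715e-04,
        1.61505988e-04, -7.81907321e-05]), 'effort': array([ 5.69152835e-04, -4.07296050e+01, -2.93699706e+01, -1.50189735e-04,
        3.41773281e-03,  4.99080031e-06]), 'position': array([ 0.24006744, -0.63022987,  0.23005281]), 'tcp_rot': array([-3.08762574e+00, -5.67868303e-01,  1.42353927e-04]), 'contact_force': array([ 0.30542797, -0.78805961, -0.8254933 ]), 'moment': array([-0.01078363,  0.0252608 , -0.00211746]), 'grip_force': 0.0, 'grip_width': 0.08513820420057365}
```

View pics/top0.png

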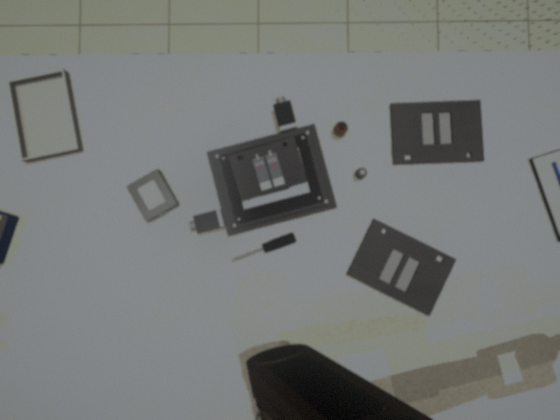

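View pics/scene0.png

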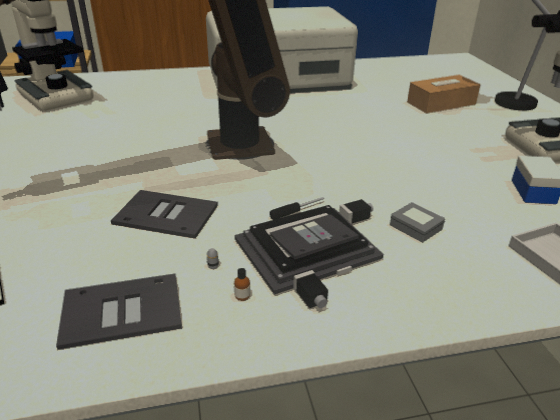

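The top view shows the stage centred near (272,178), yawed slightly. The carrier with its slides is on it around (270,165), and a bright strip of seating face shows at the near side, (243..310,195). The two bigger plates on the right are look-alikes. I'll zoom in for measuring.

```bash
python3 - <<'E'
import cv2,numpy as np
a=np.load("top0.npz");b=np.load("scene0.npz")
f=lambda im:cv2.convertScaleAbs(im,alpha=1.6,beta=10)
A=cv2.resize(f(a["img"][115:245,195:345]),None,fx=4,fy=4,interpolation=cv2.INTER_CUBIC)
B=cv2.resize(f(b["img"][190:320,225:385]),None,fx=4,fy=4,interpolation=cv2.INTER_CUBIC)
cv2.imwrite("pics/A.png",A);cv2.imwrite("pics/B.png",B)
E
```

```text
(no output)
```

View pics/A.png

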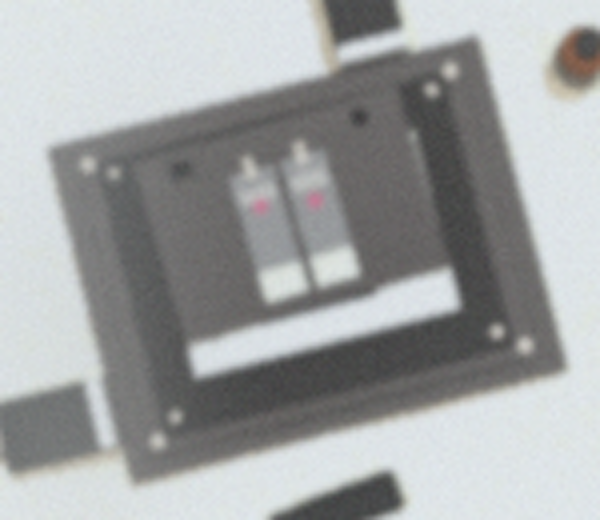

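View pics/B.png

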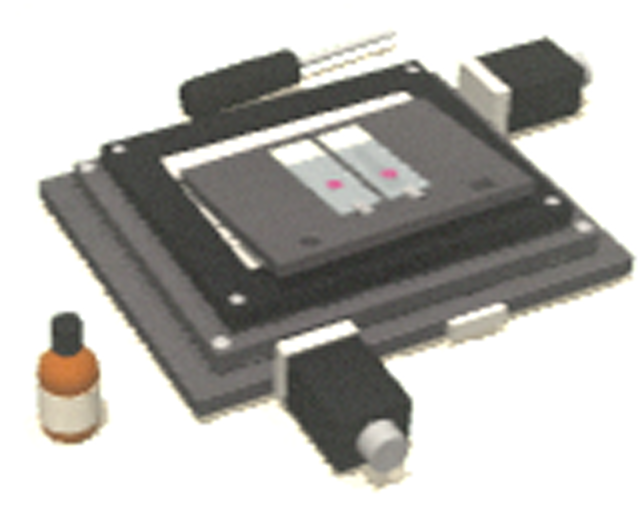

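Crop A: deck screws at about (113,173), (432,90), (497,331), (175,416). Holes at (181,170) slot and (359,117) round. The carrier's near edge runs (190,340)–(450,268), and the bright face's near edge runs (193,380)–(462,308). Crop B confirms the carrier is on the stage, tilted up at its far side.

```bash
cat > h.py <<'E'
import cv2,numpy as np
def ray(c,uv,z):
    p=cv2.undistortPoints(np.float64(uv).reshape(-1,1,2),c["camera_matrix"],c["D"])[:,0]
    E=c["extrinsics"]; d=np.c_[p,np.ones(len(p))]@E[:3,:3].T
    return E[:3,3]+d*((np.broadcast_to(z,len(d))-E[2,3])/d[:,2])[:,None]
def blob(g,u,v,r,sign):   # centroid of bright(+)/dark(-) spot
    u0,v0=int(round(u)),int(round(v)); w=g[v0-r:v0+r+1,u0-r:u0+r+1].astype(float)*sign
    w=np.clip(w-np.median(w)-0.25*(w.max()-np.median(w)),0,None)
    yy,xx=np.mgrid[-r:r+1,-r:r+1]; return np.array([u0+(w*xx).sum()/w.sum(),v0+(w*yy).sum()/w.sum()])
def A(u,v): return (195+(u+.5)/4-.5,115+(v+.5)/4-.5)
def proj(c,P):
    E=np.linalg.inv(c["extrinsics"]); return cv2.projectPoints(np.float64(P).reshape(-1,1,3),cv2.Rodrigues(E[:3,:3])[0],E[:3,3],c["camera_matrix"],c["D"])[0][:,0]
E
python3 - <<'E'
from h import *
c=np.load("top0.npz"); c=dict(c); g=cv2.cvtColor(c["img"],cv2.COLOR_BGR2GRAY)
sc=[blob(g,*A(*p),3,1) for p in[(113,173),(432,90),(497,331),(175,416)]]
P=ray(c,sc,.048); print("screws px",np.round(sc,1).tolist(),np.round(P[:,:2]*1000,1).tolist())
for i in range(4): print(np.linalg.norm(P[i]-P[(i+1)%4])*1000)
o=P.mean(0); x=(P[0]+P[1]-P[2]-P[3])[:2]; y=(P[0]+P[3]-P[1]-P[2])[:2]
yaw=np.arctan2(x[1],x[0]); yaw2=np.arctan2(-y[0],y[1]); print("centre",o,yaw,yaw2)
# yaw: weight long side
yaw=(yaw*155+yaw2*205)/360
R=np.array([[np.cos(yaw),-np.sin(yaw)],[np.sin(yaw),np.cos(yaw)]])
np.savez("stage.npz",o=o[:2],yaw=yaw,R=R)
S=lambda P:np.round(((P[:,:2]-o[:2])@R)*1000,1).tolist()
print("face near",S(ray(c,[A(193,380),A(462,308)],.048)),"expect -55,+-80")
print("base corners",S(ray(c,[A(50,148),A(475,38),A(565,370),A(135,483)],.02)))
print("near edge carrier",S(ray(c,[A(190,340),A(450,268)],.056)))
print("far corners",S(ray(c,[A(137,160),A(400,90)],.066)))
h=[blob(g,*A(*p),3,-1) for p in[(181,170),(359,117)]]
print("holes",np.round(h,1).tolist(),S(ray(c,h,.0645)))
D=c["depth"]; z=[]
for p in [(190,200),(225,300),(380,180),(420,250),(181,140),(390,110),(300,350)]:
    u,v=map(int,np.round(A(*p))); d=np.median(D[v-1:v+2,u-1:u+2]); q=ray(c,[(u,v)],0)[0]; e=c["extrinsics"]; 
    k=cv2.undistortPoints(np.float64([[[u,v]]]),c["camera_matrix"],c["D"])[0,0]
    w=e[:3,:3]@(np.r_[k,1]*d)+e[:3,3]; z.append((S(w[None])[0],round(w[2]*1000,1)))
print(z)
E
```

```text
screws px [[223.0, 157.8], [302.7, 136.8], [318.8, 197.4], [238.3, 218.8]] [[628.7, 180.0], [677.3, -7.9], [533.8, -44.3], [485.2, 143.8]]
194.13132687865027
147.99126527892656
194.27490205581856
148.02817612041778
centre [0.5812348  0.06790532 0.048     ] 0.24780075444287122 0.2529348955832658
face near [[-56.2, 81.8], [-55.5, -80.9]] expect -55,+-80
base corners [[103.2, 132.9], [102.5, -132.3], [-105.2, -132.4], [-105.2, 132.8]]
near edge carrier [[-33.8, 77.0], [-31.7, -79.6]]
far corners [[74.4, 80.0], [75.0, -77.7]]
holes [[239.8, 156.9], [284.4, 143.9]] [[63.0, 56.8], [66.1, -50.8]]
[([43.8, 56.9], np.float64(61.5)), ([-17.5, 51.4], np.float64(57.6)), ([26.7, -53.8], np.float64(61.7)), ([-17.1, -66.4], np.float64(56.8)), ([81.8, 53.5], np.float64(46.8)), ([65.7, -68.9], np.float64(65.2)), ([-55.1, 16.0], np.float64(47.5))]
```

Measured against the given sizes: the face edge comes out at -56/±81 and the base at 103/±132, so the stage frame is good. The carrier sits about +21 mm in x and +2 mm in y, with yaw about +0.02. I'll push the far edge with both open fingers squared to the stage, moving over there first.

```bash
cat >> h.py <<'E'
def delta(s,xs,ys,z,dyaw=0):  # goal TCP in stage mm (xs,ys), world z mm -> tool-frame shift mm + turn
    from scipy.spatial.transform import Rotation as Ro
    st=np.load("stage.npz"); R=Ro.from_rotvec(s["tcp_rot"])
    g=np.r_[st["o"]*1000+st["R"]@[xs,ys],z]; yaw=float(st["yaw"])+dyaw
    G=Ro.from_matrix(np.array([[np.cos(yaw),np.sin(yaw),0],[np.sin(yaw),-np.cos(yaw),0],[0,0,-1]]))
    p=s["position"]*1000; q=(p[:2]-st["o"]*1000)@st["R"]
    print("at stage",np.round(q,1),"z",round(p[2],1),"F",np.round(s["contact_force"],1),"t",round(s["time_s"],2),"grip",round(s["grip_width"],3))
    print("shift",np.round(R.inv().apply(g-p),1),"turn",np.round((R.inv()*G).as_rotvec(),3))
E
python3 -c "
from h import *;from plant import bot
delta(bot.read_state(),102,0,200)"
```

```text
at stage [-503.7 -591.7] z 230.1 F [ 0.3 -0.8 -0.8] t 0.1 grip 0.085
shift [ 668.6 -519.5   31.4] turn [-0.002 -0.     0.113]
```

Emit:
step_arm(series=[669, -520, 0, 0, 0, 0.113, 1, 669, -520, 0, 0, 0, 0.113, 1, 669, -520, 0, 0, 0, 0.113, 1, 669, -520, 0, 0, 0, 0.113, 1, 669, -520, 0, 0, 0, 0.113, 1])

```text
time_s: 0.6
position: [0.3706, -0.4151, 0.2307]
tcp_rot: [-3.116, -0.392, 0.0]
contact_force: [-0.1, -0.6, 0.9]
grip_width: 0.0853
grip_force: 0.0
```

```bash
python3 -c "
from h import *;from plant import bot
delta(bot.read_state(),102,0,200)"
```

```text
at stage [-323.9 -415.7] z 230.7 F [-0.1 -0.6  0.9] t 0.6 grip 0.085
shift [ 425.7 -415.8   31.1] turn [-0.001  0.    -0.   ]
```

Emit:
step_arm(series=[426, -416, 0, 0, 0, 0, 1, 426, -416, 0, 0, 0, 0, 1, 426, -416, 0, 0, 0, 0, 1, 426, -416, 0, 0, 0, 0, 1, 426, -416, 0, 0, 0, 0, 1])

```text
time_s: 1.1
position: [0.5005, -0.2015, 0.231]
tcp_rot: [-3.117, -0.393, 0.0]
contact_force: [0.8, -0.1, -0.2]
grip_width: 0.0857
grip_force: 0.0
```

```bash
python3 -c "
from h import *;from plant import bot
delta(bot.read_state(),102,0,150)"
```

```text
at stage [-145.1 -240.9] z 231.0 F [ 0.8 -0.1 -0.2] t 1.1 grip 0.086
shift [ 247.1 -240.9   81. ] turn [-0.  0. -0.]
```

Emit:
step_arm(series=[247, -241, 0, 0, 0, 0, 1, 247, -241, 0, 0, 0, 0, 1, 247, -241, 0, 0, 0, 0, 1, 247, -241, 0, 0, 0, 0, 1, 247, -241, 0, 0, 0, 0, 1])

```text
time_s: 1.6
position: [0.6305, 0.012, 0.2308]
tcp_rot: [-3.117, -0.393, 0.001]
contact_force: [-0.1, -1.0, 0.6]
grip_width: 0.0857
grip_force: 0.0
```

Emit:
step_arm(series=[75, -70, 0, 0, 0, 0, 1, 75, -70, 40, 0, 0, 0, 1, 75, -70, 80, 0, 0, 0, 1, 75, -70, 80, 0, 0, 0, 1, 75, -70, 80, 0, 0, 0, 1])

```text
time_s: 2.1
position: [0.6838, 0.0963, 0.1491]
tcp_rot: [-3.116, -0.394, 0.008]
contact_force: [0.0, -0.1, 0.3]
grip_width: 0.0854
grip_force: 0.0
```

```bash
python3 -c "
from h import *;from plant import bot
delta(bot.read_state(),102,0,39)
c=bot.capture('scene'); cv2.imwrite('pics/s1.png',cv2.resize(c['img'][130:330,200:400],None,fx=3,fy=3,interpolation=cv2.INTER_CUBIC))"
```

```text
at stage [106.4   2.1] z 149.1 F [ 0.  -0.1  0.3] t 2.1 grip 0.085
shift [ -3.9   2.2 110.2] turn [-0.001  0.005  0.001]
```

View pics/s1.png

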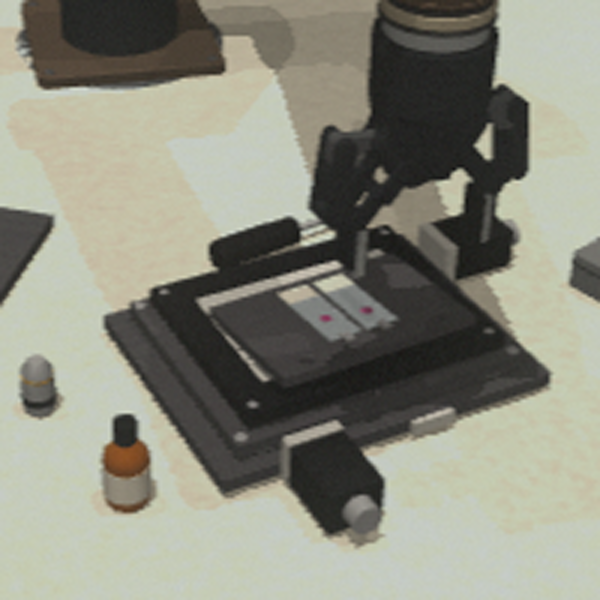

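The picture shows the open gripper above the stage with its fingers spread along stage y, and the objective and bottle clear. Lowering behind the far edge.

Emit:
step_arm(series=[0, 2, 40, 0, 0, 0, 1, 0, 2, 80, 0, 0, 0, 1, 0, 2, 95, 0, 0, 0, 1, 0, 2, 102, 0, 0, 0, 1, 0, 2, 109, 0, 0, 0, 1])

```text
time_s: 2.65
position: [0.6877, 0.0938, 0.045]
tcp_rot: [3.116, 0.392, 0.007]
contact_force: [0.7, 0.0, 0.6]
grip_width: 0.0859
grip_force: 0.0
```

```bash
python3 -c "
from h import *;from plant import bot
delta(bot.read_state(),90,0,39)"
```

```text
at stage [109.6  -1.3] z 45.0 F [0.7 0.  0.6] t 2.65 grip 0.086
shift [-19.6  -1.3   5.9] turn [ 0.001 -0.004 -0.001]
```

Emit:
step_arm(series=[-4, 0, 0, 0, 0, 0, 1, -8, 0, 0, 0, 0, 0, 1, -12, 0, 0, 0, 0, 0, 1, -15, 0, 0, 0, 0, 0, 1, -18, 0, 0, 0, 0, 0, 1])

```text
time_s: 3.15
position: [0.6683, 0.09, 0.0429]
tcp_rot: [3.117, 0.393, 0.001]
contact_force: [-0.0, 0.4, -0.1]
grip_width: 0.0858
grip_force: 0.0
```

Emit:
step_arm(series=[-1, 0, 0, 0, 0, 0, 1, -2, 0, 0, 0, 0, 0, 1, -3, 0, 0, 0, 0, 0, 1, -4, 0, 0, 0, 0, 0, 1, -5, 0, 0, 0, 0, 0, 1])

```text
time_s: 3.65
position: [0.6637, 0.0886, 0.0424]
tcp_rot: [3.117, 0.393, 0.001]
contact_force: [1.8, -0.5, 0.1]
grip_width: 0.0851
grip_force: 0.7
```

```bash
python3 -c "
from h import *;from plant import bot
delta(bot.read_state(),82,0,39)"
```

```text
at stage [85.  -0.4] z 42.4 F [ 1.8 -0.5  0.1] t 3.65 grip 0.085
shift [-3.  -0.4  3.4] turn [ 0.    -0.001  0.   ]
```

Emit:
step_arm(series=[0, 0, 1.5, 0, 0, 0, 1, 0, 0, 3, 0, 0, 0, 1, -1, 0, 3.5, 0, 0, 0, 1, -2, 0, 3.5, 0, 0, 0, 1, -3, 0, 3.5, 0, 0, 0, 1])

```text
time_s: 4.15
position: [0.6605, 0.088, 0.0387]
tcp_rot: [-3.117, -0.392, 0.0]
contact_force: [0.8, 1.4, 0.1]
grip_width: 0.0857
grip_force: 0.8
```

Emit:
step_arm(series=[-1, 0, 0, 0, 0, 0, 1, -2, 0, 0, 0, 0, 0, 1, -3, 0, 0, 0, 0, 0, 1, -4, 0, 0, 0, 0, 0, 1, -5, 0, 0, 0, 0, 0, 1])

```text
time_s: 4.65
position: [0.6554, 0.0867, 0.0386]
tcp_rot: [-3.117, -0.393, 0.001]
contact_force: [1.4, -0.1, -0.8]
grip_width: 0.0853
grip_force: 0.7
```

```bash
python3 -c "
from h import *;from plant import bot
delta(bot.read_state(),71,0,39)
for n in ('top','scene'): c=bot.capture(n); np.savez(n+'1.npz',**c); globals()[n]=c['img']
a=cv2.resize(top[115:245,195:345],None,fx=4,fy=4,interpolation=2); b=cv2.resize(scene[190:320,230:380],None,fx=4,fy=4,interpolation=2)
cv2.imwrite('pics/ab1.png',cv2.resize(np.vstack([a,b]),None,fx=.57,fy=.57))"
```

```text
at stage [76.5 -0.1] z 38.6 F [ 1.4 -0.1 -0.8] t 4.65 grip 0.085
shift [-5.5 -0.1 -0.4] turn [-0.     0.001 -0.   ]
```

View pics/ab1.png

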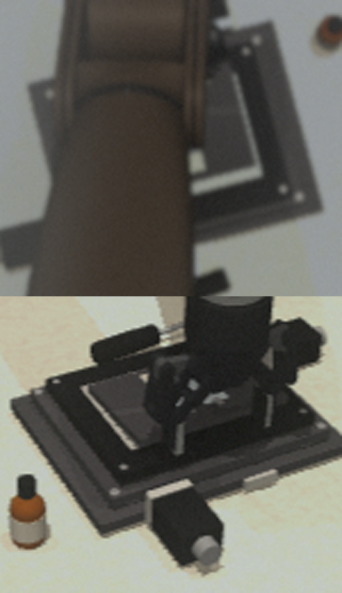

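The carrier has moved towards the robot (the white strip is narrower) and both fingertips are against the far edge at about 1–2 N. I'll keep going slowly, watching the force.

Emit:
step_arm(series=[-1, 0, 0, 0, 0, 0, 1, -2, 0, 0, 0, 0, 0, 1, -3, 0, 0, 0, 0, 0, 1, -4, 0, 0, 0, 0, 0, 1, -5, 0, 0, 0, 0, 0, 1])

```text
time_s: 5.25
position: [0.6508, 0.0855, 0.0388]
tcp_rot: [-3.117, -0.393, -0.0]
contact_force: [2.1, 0.4, -1.7]
grip_width: 0.0854
grip_force: 0.7
```

Emit:
step_arm(series=[-0.6, 0, 0, 0, 0, 0, 1, -1.2, 0, 0, 0, 0, 0, 1, -1.8, 0, 0, 0, 0, 0, 1, -2.4, 0, 0, 0, 0, 0, 1, -3, 0, 0, 0, 0, 0, 1])

```text
time_s: 5.75
position: [0.648, 0.0847, 0.0389]
tcp_rot: [3.117, 0.393, 0.0]
contact_force: [1.4, 1.5, -2.0]
grip_width: 0.0856
grip_force: 0.7
```

```bash
python3 -c "
from h import *;from plant import bot
delta(bot.read_state(),65,0,39)
for n in ('scene',): c=bot.capture(n); np.savez(n+'2.npz',**c); b=c['img']
cv2.imwrite('pics/b2.png',cv2.resize(b[190:320,230:380],None,fx=5,fy=4.6,interpolation=2))
g=cv2.cvtColor(b,6)
st=np.load('stage.npz')
W=lambda p:np.r_[st['o']+st['R']@(np.array(p[:2])/1000),p[2]/1000]
print(np.round(proj(c,[W(p) for p in [(-55,80,48),(-55,-80,48),(55,-80,48),(55,80,48),(-74,97,48),(-74,-97,48),(74,-97,48),(74,97,48)]]),1).tolist())
"
```

```text
at stage [68.8 -0.2] z 38.9 F [ 1.4  1.5 -2. ] t 5.75 grip 0.086
shift [-3.8 -0.2 -0.1] turn [ 0. -0.  0.]
[[325.5, 212.7], [264.4, 229.7], [286.8, 257.2], [351.2, 237.5], [327.5, 207.1], [254.0, 227.2], [283.7, 264.7], [362.5, 240.1]]
```

View pics/b2.png

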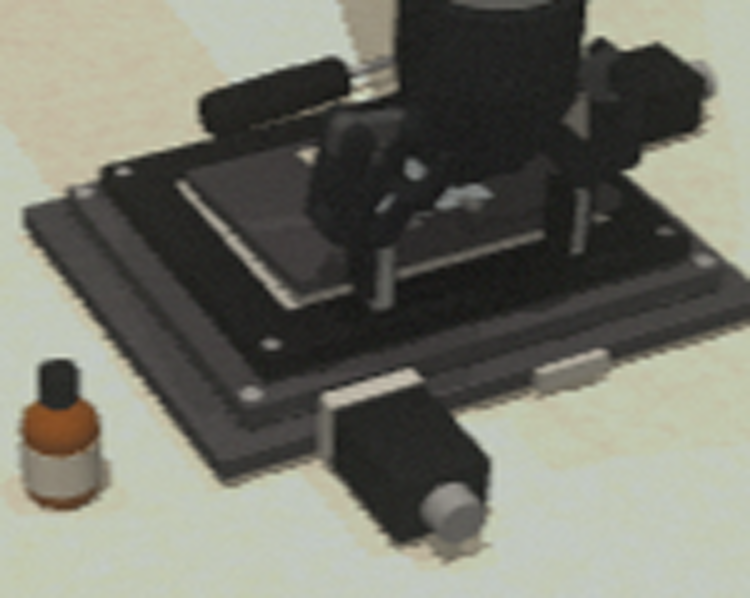

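The picture shows the plate still raised. White face is visible under its right edge (180,183)–(290,300) and along its far edge (290,305)–(545,235), with both fingers on the far edge. Checking the corner positions numerically.

```bash
python3 - <<'E'
from h import *
c=dict(np.load("scene2.npz")); st=np.load('stage.npz')
S=lambda P:np.round((P[:,:2]-st['o'])@st['R']*1000,1).tolist()
W=lambda p:np.r_[st['o']+st['R']@(np.array(p[:2])/1000),p[2]/1000]
q=lambda u,v:(230+(u+.5)/5-.5,190+(v+.5)/4.6-.5)
g=cv2.cvtColor(c["img"],6).astype(float)
print("deck screws",S(ray(c,[blob(g,*q(123,172),2,1),blob(g,*q(270,343),2,1),blob(g,*q(666,232),2,1)],.048)),"want (-74,-97),(74,-97),(74,97)")
pts=[q(300,298),q(188,182),q(400,272),q(530,235)]
for z in(.048,.053,.058): print(z,S(ray(c,pts,z)))
# profiles along stage -y direction across the right edge and along +x across far edge, at face level
def prof(a,b,n):
    P=proj(c,[W((a[0]+(b[0]-a[0])*t,a[1]+(b[1]-a[1])*t,48)) for t in np.linspace(0,1,n)]).astype(np.float32)
    return cv2.remap(g.astype(np.float32),P[:,0].copy(),P[:,1].copy(),1).ravel().astype(int).tolist()
for x in(-40,-10,20,40): print("right x",x,"y -90..-60 by 2",prof((x,-90),(x,-60),16))
for y in(-65,-20,0,20): print("far y",y,"x 64..34 by 2",prof((64,y),(34,y),16))
D=c["depth"]
for u,v in[(250,200),(300,240),(420,240)]:
    U,V=map(int,np.round(q(u,v))); d=np.median(D[V-1:V+2,U-1:U+2]);k=cv2.undistortPoints(np.float64([[[U,V]]]),c["camera_matrix"],c["D"])[0,0]
    e=c["extrinsics"]; w=e[:3,:3]@(np.r_[k,1]*d)+e[:3,3]; print(S(w[None]),w[2]*1000)
E
```

```text
deck screws [[-77.3, -96.4], [73.2, -96.4], [73.1, 98.3]] want (-74,-97),(74,-97),(74,97)
0.048 [[49.1, -70.4], [-54.0, -73.5], [50.5, -22.8], [50.1, 42.6]]
0.053 [[54.7, -73.4], [-47.7, -76.5], [56.0, -26.2], [55.7, 38.7]]
0.058 [[60.3, -76.5], [-41.3, -79.5], [61.6, -29.6], [61.3, 34.9]]
right x -40 y -90..-60 by 2 [37, 35, 38, 38, 50, 88, 139, 116, 67, 50, 54, 60, 64, 63, 62, 62]
right x -10 y -90..-60 by 2 [38, 34, 34, 36, 41, 71, 128, 130, 90, 58, 48, 55, 64, 68, 69, 69]
right x 20 y -90..-60 by 2 [33, 33, 35, 33, 38, 72, 139, 158, 125, 75, 49, 48, 57, 62, 61, 60]
right x 40 y -90..-60 by 2 [33, 35, 35, 36, 38, 83, 140, 145, 120, 89, 59, 48, 48, 49, 47, 50]
far y -65 x 64..34 by 2 [30, 28, 32, 34, 45, 69, 86, 92, 71, 51, 48, 49, 50, 52, 55, 56]
far y -20 x 64..34 by 2 [29, 26, 23, 25, 38, 72, 93, 87, 69, 48, 42, 52, 63, 73, 78, 82]
far y 0 x 64..34 by 2 [25, 25, 27, 29, 41, 63, 84, 86, 65, 46, 42, 40, 42, 45, 43, 43]
far y 20 x 64..34 by 2 [26, 26, 24, 26, 34, 68, 92, 85, 67, 50, 41, 41, 40, 37, 37, 40]
[[-15.0, -61.0]] 58.81622605658854
[[27.1, -58.3]] 61.75630067156046
[[52.6, -14.1]] 64.55554410195208
```

The plate has x about +5 and y about +2.5–3, and is square within ~0.01. I'll retract, shut the fingers and nudge the left edge about 3 mm in -y.

Emit:
step_arm(series=[6, 0, 0, 0, 0, 0, 1, 14, 0, 0, 0, 0, 0, 1, 20, 0, -30, 0, 0, 0, 1, 20, 0, -70, 0, 0, 0, -1, 10, -40, -90, 0, 0, 0, -1])

```text
time_s: 6.3
position: [0.6523, 0.1231, 0.1334]
tcp_rot: [3.116, 0.385, 0.012]
contact_force: [0.5, 1.2, 1.4]
grip_width: 0.059
grip_force: 0.0
```

Emit:
step_arm(series=[-30, -35, 0, 0, 0, 0, -1, -60, -70, 0, 0, 0, 0, -1, -75, -90, 0, 0, 0, 0, -1, -75, -90, 0, 0, 0, 0, -1, -75, -90, 0, 0, 0, 0, -1])

```text
time_s: 6.8
position: [0.5533, 0.195, 0.1294]
tcp_rot: [3.116, 0.395, 0.002]
contact_force: [-0.3, -0.7, 0.9]
grip_width: 0.0005
grip_force: 0.0
```

```bash
python3 -c "
from h import *;from plant import bot
delta(bot.read_state(),5,110,53)"
```

```text
at stage [  4.5 130. ] z 129.4 F [-0.3 -0.7  0.9] t 6.8 grip 0.001
shift [ 0.4 20.  76.4] turn [ 0.    -0.001  0.001]
```

Emit:
step_arm(series=[0, 15, 35, 0, 0, 0, -1, 0, 15, 65, 0, 0, 0, -1, 0, 15, 76, 0, 0, 0, -1, 0, 19, 76, 0, 0, 0, -1, 0, 23, 76, 0, 0, 0, -1])

```text
time_s: 7.3
position: [0.5599, 0.1718, 0.0538]
tcp_rot: [3.117, 0.393, 0.003]
contact_force: [-0.1, -0.1, 0.1]
grip_width: -0.0
grip_force: 0.0
```

Emit:
step_arm(series=[0, 1, 0, 0, 0, 0, -1, 0, 2, 0, 0, 0, 0, -1, 0, 3, 0, 0, 0, 0, -1, 0, 4, 0, 0, 0, 0, -1, 0, 5, 0, 0, 0, 0, -1])

```text
time_s: 7.8
position: [0.5598, 0.1675, 0.0531]
tcp_rot: [-3.117, -0.393, -0.001]
contact_force: [-0.7, -0.3, -0.9]
grip_width: 0.0001
grip_force: 0.0
```

```bash
cat > look.py <<'E'
import sys
from h import *; from plant import bot
delta(bot.read_state(),5,98,52)
c=bot.capture('scene'); np.savez(sys.argv[1]+'.npz',**c); st=np.load('stage.npz'); g=cv2.cvtColor(c['img'],6).astype(np.float32)
cv2.imwrite('pics/%s.png'%sys.argv[1],cv2.resize(c['img'][190:320,230:380],None,fx=5,fy=4.6,interpolation=2))
W=lambda p:np.r_[st['o']+st['R']@(np.array(p[:2])/1000),p[2]/1000]
def prof(a,b,n):
    P=proj(c,[W((a[0]+(b[0]-a[0])*t,a[1]+(b[1]-a[1])*t,48)) for t in np.linspace(0,1,n)]).astype(np.float32)
    return cv2.remap(g,P[:,0].copy(),P[:,1].copy(),1).ravel().astype(int).tolist()
for x in(-40,-10,20,40): print("right x",x,"y -90..-60 by 2",prof((x,-90),(x,-60),16))
for y in(-65,-20,20,65): print("far y",y,"x 64..34 by 2",prof((64,y),(34,y),16))
E
python3 look.py s3
```

```text
at stage [  3.9 101.8] z 53.1 F [-0.7 -0.3 -0.9] t 7.8 grip 0.0
shift [1.1 3.8 1.1] turn [ 0. -0.  0.]
right x -40 y -90..-60 by 2 [39, 36, 40, 40, 53, 94, 141, 116, 68, 52, 58, 66, 70, 69, 68, 68]
right x -10 y -90..-60 by 2 [38, 35, 37, 38, 44, 76, 129, 130, 90, 58, 48, 57, 68, 68, 69, 70]
right x 20 y -90..-60 by 2 [36, 36, 35, 35, 40, 73, 140, 159, 123, 75, 51, 51, 62, 69, 69, 69]
right x 40 y -90..-60 by 2 [35, 36, 34, 36, 38, 82, 139, 145, 119, 89, 60, 48, 48, 51, 50, 54]
far y -65 x 64..34 by 2 [34, 33, 32, 32, 47, 69, 86, 93, 72, 52, 49, 49, 51, 54, 61, 61]
far y -20 x 64..34 by 2 [30, 33, 34, 32, 40, 73, 92, 86, 71, 55, 49, 48, 52, 61, 66, 67]
far y 20 x 64..34 by 2 [33, 32, 31, 33, 42, 70, 91, 85, 70, 56, 48, 48, 51, 59, 66, 67]
far y 65 x 64..34 by 2 [35, 37, 34, 30, 47, 76, 90, 93, 72, 52, 47, 46, 51, 59, 63, 62]
```

Emit:
step_arm(series=[0, 1, 1, 0, 0, 0, -1, 0, 2, 1, 0, 0, 0, -1, 0, 3, 1, 0, 0, 0, -1, 0, 4, 1, 0, 0, 0, -1, 0, 5, 1, 0, 0, 0, -1])

```text
time_s: 8.35
position: [0.561, 0.1625, 0.0518]
tcp_rot: [-3.117, -0.393, -0.0]
contact_force: [-0.6, -0.8, -0.1]
grip_width: 0.0003
grip_force: 0.0
```

```bash
python3 look.py s4
```

```text
at stage [ 3.9 96.6] z 51.8 F [-0.6 -0.8 -0.1] t 8.35 grip 0.0
shift [ 1.1 -1.4 -0.2] turn [-0. -0.  0.]
right x -40 y -90..-60 by 2 [38, 40, 40, 41, 53, 92, 139, 118, 70, 53, 58, 66, 69, 69, 69, 69]
right x -10 y -90..-60 by 2 [39, 37, 39, 38, 44, 77, 130, 131, 90, 58, 50, 57, 67, 70, 70, 69]
right x 20 y -90..-60 by 2 [38, 36, 35, 37, 41, 74, 141, 158, 123, 76, 51, 52, 61, 67, 69, 68]
right x 40 y -90..-60 by 2 [35, 34, 36, 37, 39, 83, 139, 145, 119, 90, 62, 51, 49, 50, 49, 53]
far y -65 x 64..34 by 2 [35, 36, 35, 35, 47, 70, 86, 92, 71, 52, 50, 49, 50, 54, 59, 60]
far y -20 x 64..34 by 2 [33, 32, 32, 32, 42, 72, 92, 88, 72, 54, 49, 49, 51, 60, 67, 68]
far y 20 x 64..34 by 2 [32, 32, 32, 33, 41, 69, 91, 84, 70, 56, 47, 48, 51, 61, 67, 66]
far y 65 x 64..34 by 2 [35, 34, 33, 33, 47, 74, 88, 93, 70, 50, 47, 45, 49, 59, 65, 63]
```

Emit:
step_arm(series=[0, 0.8, 0, 0, 0, 0, -1, 0, 1.6, 0, 0, 0, 0, -1, 0, 2.4, 0, 0, 0, 0, -1, 0, 3.2, 0, 0, 0, 0, -1, 0, 4, 0, 0, 0, 0, -1])

```text
time_s: 8.9
position: [0.5618, 0.1588, 0.0518]
tcp_rot: [-3.117, -0.393, 0.0]
contact_force: [0.5, 1.3, -0.7]
grip_width: -0.0003
grip_force: 0.8
```

```bash
python3 look.py s5
```

```text
at stage [ 3.8 92.9] z 51.8 F [ 0.5  1.3 -0.7] t 8.9 grip -0.0
shift [ 1.2 -5.1 -0.2] turn [-0.  0.  0.]
right x -40 y -90..-60 by 2 [40, 37, 38, 40, 51, 74, 79, 58, 53, 60, 68, 70, 69, 70, 69, 69]
right x -10 y -90..-60 by 2 [39, 38, 38, 37, 41, 63, 80, 60, 49, 54, 64, 69, 71, 70, 69, 70]
right x 20 y -90..-60 by 2 [36, 37, 37, 37, 41, 71, 125, 104, 63, 48, 56, 65, 70, 68, 68, 68]
right x 40 y -90..-60 by 2 [35, 34, 33, 33, 38, 82, 125, 102, 66, 48, 46, 51, 53, 53, 51, 52]
far y -65 x 64..34 by 2 [34, 35, 35, 36, 47, 70, 86, 92, 71, 52, 50, 50, 53, 60, 67, 69]
far y -20 x 64..34 by 2 [32, 32, 32, 31, 37, 70, 91, 87, 72, 56, 48, 47, 52, 61, 68, 70]
far y 20 x 64..34 by 2 [30, 31, 31, 34, 42, 71, 93, 85, 69, 55, 49, 49, 49, 59, 67, 68]
far y 65 x 64..34 by 2 [34, 34, 34, 34, 47, 74, 88, 90, 70, 50, 48, 49, 52, 59, 63, 61]
```

The plate moved about 2.7 mm in -y and stayed square, leaving about 0.5 mm in y, within the pin taper. Going back to the far edge.

Emit:
step_arm(series=[0, -6, 0, 0, 0, 0, -1, 0, -14, 0, 0, 0, 0, -1, 0, -16, -40, 0, 0, 0, -1, 5, -10, -80, 0, 0, 0, -1, 35, 20, -80, 0, 0, 0, 1])

```text
time_s: 9.45
position: [0.6029, 0.1508, 0.1392]
tcp_rot: [-3.116, -0.4, -0.017]
contact_force: [1.6, -0.2, 1.4]
grip_width: 0.0133
grip_force: 0.0
```

Emit:
step_arm(series=[30, 40, 0, 0, 0, 0, 1, 55, 72, 0, 0, 0, 0, 1, 55, 72, 0, 0, 0, 0, 1, 55, 72, 0, 0, 0, 0, 1, 55, 72, 0, 0, 0, 0, 1])

```text
time_s: 9.95
position: [0.6709, 0.0929, 0.1313]
tcp_rot: [-3.116, -0.394, 0.002]
contact_force: [0.0, -0.3, 0.1]
grip_width: 0.0845
grip_force: 0.0
```

```bash
python3 -c "
from h import *;from plant import bot
delta(bot.read_state(),86,0,39)"
```

```text
at stage [93.  2.] z 131.3 F [ 0.  -0.3  0.1] t 9.95 grip 0.084
shift [-6.9  2.  92.3] turn [-0.001  0.001  0.001]
```

Emit:
step_arm(series=[0, 2, 40, 0, 0, 0, 1, 0, 2, 80, 0, 0, 0, 1, 0, 2, 92, 0, 0, 0, 1, -7, 2, 92, 0, 0, 0, 1, -14, 2, 92, 0, 0, 0, 1])

```text
time_s: 10.45
position: [0.6592, 0.0871, 0.0415]
tcp_rot: [3.116, 0.394, 0.003]
contact_force: [0.0, 0.0, 0.7]
grip_width: 0.085
grip_force: 0.0
```

```bash
python3 -c "
from h import *;from plant import bot
delta(bot.read_state(),69,0,39)"
```

```text
at stage [80.2 -0.8] z 41.5 F [0.  0.  0.7] t 10.45 grip 0.085
shift [-11.2  -0.8   2.5] turn [ 0.001 -0.002  0.001]
```

Emit:
step_arm(series=[-3, 0, 0, 0, 0, 0, 1, -6, 0, 0, 0, 0, 0, 1, -8, 0, 0, 0, 0, 0, 1, -9, 0, 0, 0, 0, 0, 1, -10, 0, 0, 0, 0, 0, 1])

```text
time_s: 10.95
position: [0.6494, 0.0839, 0.0402]
tcp_rot: [3.117, 0.393, 0.001]
contact_force: [-0.3, -0.4, 0.8]
grip_width: 0.0857
grip_force: 0.0
```

Emit:
step_arm(series=[-0.6, 0, 0, 0, 0, 0, 1, -1.2, 0, 0, 0, 0, 0, 1, -1.8, 0, 0, 0, 0, 0, 1, -2.4, 0, 0, 0, 0, 0, 1, -3, 0, 0, 0, 0, 0, 1])

```text
time_s: 11.45
position: [0.6461, 0.0833, 0.0397]
tcp_rot: [-3.117, -0.393, 0.001]
contact_force: [-1.2, 0.3, -1.1]
grip_width: 0.0852
grip_force: 0.0
```

```bash
python3 look.py s6
```

```text
at stage [66.6 -1.2] z 39.7 F [-1.2  0.3 -1.1] t 11.45 grip 0.085
shift [-61.6 -99.2 -12.2] turn [-0.     0.001  0.   ]
right x -40 y -90..-60 by 2 [38, 38, 38, 38, 42, 51, 54, 48, 55, 62, 65, 65, 63, 64, 63, 63]
right x -10 y -90..-60 by 2 [37, 36, 35, 33, 34, 39, 45, 46, 57, 67, 70, 69, 68, 67, 67, 68]
right x 20 y -90..-60 by 2 [34, 35, 36, 34, 35, 40, 45, 47, 57, 63, 65, 64, 64, 65, 63, 63]
right x 40 y -90..-60 by 2 [32, 32, 34, 33, 34, 48, 59, 54, 55, 62, 62, 63, 63, 63, 63, 52]
far y -65 x 64..34 by 2 [28, 31, 32, 32, 38, 50, 49, 47, 48, 49, 58, 63, 63, 64, 63, 64]
far y -20 x 64..34 by 2 [25, 26, 27, 26, 30, 43, 48, 43, 42, 42, 43, 44, 46, 50, 60, 71]
far y 20 x 64..34 by 2 [27, 27, 26, 27, 31, 40, 45, 44, 43, 41, 39, 41, 42, 42, 41, 43]
far y 65 x 64..34 by 2 [28, 27, 32, 44, 56, 68, 75, 73, 60, 42, 30, 27, 28, 29, 28, 28]
```

The white strips have vanished and the force is gone, so the plate appears to have dropped. I'll retract and look.

Emit:
step_arm(series=[4, 0, 0, 0, 0, 0, 1, 12, 0, 0, 0, 0, 0, 1, 20, 0, -10, 0, 0, 0, 1, 25, 0, -50, 0, 0, 0, 1, 25, 0, -100, 0, 0, 0, 1])

```text
time_s: 12.0
position: [0.6698, 0.0897, 0.1386]
tcp_rot: [-3.116, -0.393, 0.008]
contact_force: [0.5, -1.0, -0.4]
grip_width: 0.0851
grip_force: 0.0
```

Emit:
step_arm(series=[0, 0, -50, 0, 0, 0, 1, 0, 0, -90, 0, 0, 0, 1, -30, 40, -90, 0, 0, 0, 1, -60, 80, -90, 0, 0, 0, 1, -90, 120, -90, 0, 0, 0, 1])

```text
time_s: 12.5
position: [0.6134, -0.0501, 0.2318]
tcp_rot: [3.115, 0.395, 0.004]
contact_force: [0.5, 0.1, -0.1]
grip_width: 0.0854
grip_force: 0.0
```

Emit:
step_arm(series=[-30, 40, 0, 0, 0, 0, 1, -60, 80, 0, 0, 0, 0, 1, -90, 120, 0, 0, 0, 0, 1, -120, 160, 0, 0, 0, 0, 1, -150, 200, 0, 0, 0, 0, 1])

```text
time_s: 13.0
position: [0.5172, -0.2821, 0.2313]
tcp_rot: [3.115, 0.393, 0.002]
contact_force: [0.4, 0.9, 0.1]
grip_width: 0.0858
grip_force: 0.0
```

```bash
python3 look.py s7; python3 - <<'E'
from h import *; from plant import bot
c=bot.capture("top"); g=cv2.cvtColor(c["img"],6); st=np.load('stage.npz')
S=lambda P:np.round((P[:,:2]-st['o'])@st['R']*1000,1).tolist()
W=lambda p:np.r_[st['o']+st['R']@(np.array(p[:2])/1000),p[2]/1000]
a=cv2.resize(c['img'][115:245,195:345],None,fx=4,fy=4,interpolation=2); b=cv2.resize(cv2.imread('pics/s7.png'),(600,520))
cv2.imwrite('pics/ab7.png',cv2.resize(np.vstack([a,b]),(346,600)))
h=proj(c,[W((43,54,56)),W((43,-54,56))]); print(h)
print("deck z of plate:")
D=c["depth"]; e=c["extrinsics"]
for p in[(45,35),(45,-35),(45,70),(45,-70),(0,60),(0,-60),(-45,60),(-45,-60),(-65,0)]:
    U,V=map(int,np.round(proj(c,[W((*p,56))])[0])); d=np.median(D[V-1:V+2,U-1:U+2]);k=cv2.undistortPoints(np.float64([[[U,V]]]),c["camera_matrix"],c["D"])[0,0]
    print(p,round(float((e[:3,:3]@(np.r_[k,1]*d)+e[:3,3])[2])*1000,1),end="; ")
E
```

```text
at stage [-148.9 -323.2] z 231.3 F [0.4 0.9 0.1] t 13.0 grip 0.086
shift [ 153.8 -421.4  178.8] turn [ 0.002 -0.001  0.   ]
right x -40 y -90..-60 by 2 [38, 38, 35, 36, 41, 51, 51, 49, 58, 66, 69, 69, 69, 69, 69, 69]
right x -10 y -90..-60 by 2 [36, 36, 36, 37, 37, 38, 43, 47, 57, 67, 69, 68, 68, 70, 69, 69]
right x 20 y -90..-60 by 2 [36, 35, 35, 35, 37, 42, 46, 50, 60, 67, 69, 69, 68, 70, 69, 70]
right x 40 y -90..-60 by 2 [36, 35, 36, 35, 37, 49, 58, 53, 59, 69, 68, 68, 69, 69, 69, 69]
far y -65 x 64..34 by 2 [31, 33, 34, 33, 38, 45, 47, 46, 46, 50, 62, 68, 69, 69, 69, 69]
far y -20 x 64..34 by 2 [32, 33, 32, 33, 37, 49, 53, 49, 49, 54, 62, 67, 68, 69, 69, 69]
far y 20 x 64..34 by 2 [35, 34, 34, 36, 39, 47, 48, 46, 47, 54, 61, 66, 68, 68, 68, 68]
far y 65 x 64..34 by 2 [38, 40, 37, 35, 43, 56, 55, 47, 48, 54, 61, 66, 62, 53, 56, 59]
[[243.51620237 165.34516028]
 [288.28499472 153.61613255]]
deck z of plate:
(45, 35) 56.7; (45, -35) 55.7; (45, 70) 56.0; (45, -70) 55.9; (0, 60) 56.0; (0, -60) 56.3; (-45, 60) 56.9; (-45, -60) 55.8; (-65, 0) 46.2;
```

View pics/ab7.png

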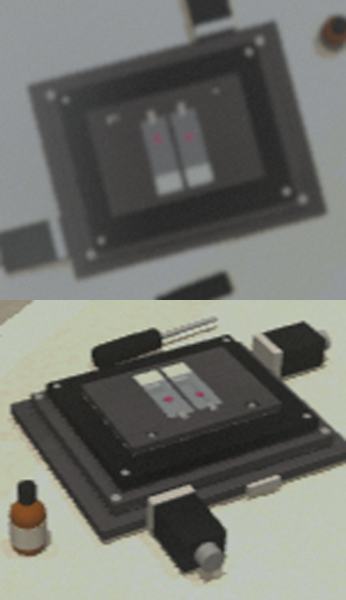

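The carrier lies flat, with its top at 56 mm everywhere. It covers the bright face fully, and the pins show in both holes at (113,119) and (215,90). Nothing else has been disturbed, so I'm handing in.

```bash
python3 -c "
from plant import bot
print(bot.close_job())"
```

```text
the job is handed in; nothing more can be done
None
```

The carrier is seated flat on the stage with both holes over the pins, using only light pushes (measured forces about 2–3 N). The arm is clear, nothing else was touched, and the job was handed in after about 13 s of robot time.

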